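Release the latched mode key

ROBOT

A 7-joint arm with a two-finger parallel gripper is mounted at the origin on the work surface. World frame = base frame: x ahead of the robot, y to its left, z up, the work surface at z = 0. Lengths are in m, angles in rad, forces in N, time in s.
With the tool pointing down it reaches from about 0.4 to 0.85 m from the base axis. Payload 4.5 kg.
Tool frame: the origin (TCP) lies at the very end of the fingers, on their centre line; the grasp point (between the pads) lies 19 mm behind it; z points along the fingers, x is the direction in which the jaws open and shut, and the axes are right-handed (so a half turn about z gives the same grasp; the last joint's range is limited). The gripper opens to 88 mm and grips with 3 to 60 N. Pads are 18 mm wide; open, the fingers measure 123 mm over their backs; the gripper's body (75 mm by 187 mm) begins 45 mm behind the grasp point.
Start: joints at [0.034, 0.689, -0.195, 1.565, 0.157, 0.902, -0.215], TCP at [0.625, 0, 0.239] pointing down, gripper open.
Joint ranges: [-3.01, 3.01], [-0.46, 2.08], [-1.47, 1.51], [0.13, 2.56], [-1, 4.14], [0.04, 2.09], [-2.66, 2.66]. Speed limits (rad/s): [2.57, 2.57, 3.14, 3.14, 3.14, 3.14, 3.14].

INTERFACE

Orientations are given as a unit quaternion [w, x, y, z].
In Python, from bench import readout, eyes, bot gives the robot as it stands. The module is installed in compiled form; this text tells all that it offers.
- The arm moves only by the tool play_rows, never from a script. Its argument "plan" is a list of rows, each a list of 7 numbers: the shift along the world's x, y, z in cm, then the turn, a rotation vector about the world's x, y, z in degrees, then the finger opening in cm, from 0 to 8.81. In form: [[x, y, z, wx, wy, wz, jaw], ...]. A call has 1 to 12 rows; each row shifts and turns the commanded pose from where the row before left it; what a row does not reach is not made up. A row lasts 1/8 s, in which the tool goes at most 62.5 mm and 10.7 degrees, less where a joint would pass 70% of its speed; a pose out of reach is approached as far as the arm can. A call is refused whole if a number of a shift passes 6.25 or a number of a turn 10.7, either way. A call with a gripper value outside its range is refused whole. The fingers move at their own pace and stop on an object; "newtons" is the grip in N (left out, the last holds). Time passes only in rows, so rows that do not move let the fingers close. It gives the time, the measured TCP pose, the force and the opening at its end, in the units of the state.
- readout.sense(): the state, without advancing time (a new reading comes with each control period).
- eyes.snapshot(name): name is "scene" or "side" or "wrist"; returns (picture, depth): 384x512x3 uint8, red, green, blue; 384x512 float32, m along the optical axis (not along the pixel's ray), 0 where there is no reading.
- eyes.get_calibration(name): a dict with "camera_matrix" (3x3 intrinsics, pixels), "k1" (the pictures are not rectified: a ray, as slopes to the right and down, at radius r is drawn at 1 + k1 r^2 times it, then the intrinsics apply), "world_from_camera" (4x4, takes a point from camera to world coordinates); the wrist camera has in their place "mount" (4x4, takes a point from camera to tool coordinates, whose origin is the TCP and whose axes are the tool frame's). Camera axes: x right, y down, z forward; pixel columns grow to the right and rows downward; lengths in m; the calibration is good to about 2 mm. A picture is of the moment at which its call begins: read the wrist's pose just before it. get_calibration takes no time and is no camera call.
- bot.sign_off(): hands the job in, once; it reports no verdict.
The state is a dict: "time_s": time; "q": joint angles; "qd": joint speeds; "effort": joint torques, N m; "eef_pos": TCP position; "tool_rot": TCP orientation; "contact_force": force on the tool from outside, world axes, zero at the start; "moment": the same for the moment, N m; "gripper_width": finger opening in m.
Only numpy, scipy, OpenCV 4.12 (cv2) and the standard library are available. Lean on these libraries where they do the work, as an engineer would, in place of code of your own. Each camera call takes 0.05 s, during which the arm holds its last target. There are 200 camera calls.

TASK

One of the four identical keys on the fluidics control panel is latched down a few millimetres. Find it by tapping the keys lightly with the fingertips, without pressing a free key in, then press the latched key home and let go so that it springs fully up. Leave all four keys up, and do not lift or shift the vial, cup, rack, beaker, pen, dish or tip box.

Things in the scene. Friction and masses are not known exactly. Their poses are not given: they have to be found in the camera images.
- panel: the fluidics control panel: fixed beige casing on a dark green base, 190 (x) x 290 (y) x 60 mm high, top flat and level. Origin: centre of its underside; x to its rear (away from the robot), y along the key row to the left, z up. In front on top, four identical grey square keys in a row, 60 mm apart; behind them a 4 mm rib and a flat shelf with a vial and a cup.
- place_1 (a point): key place 1 of 4, counted from the panel's +y end (robot's left): centre of the top face of a key standing fully up there, 16 mm above the casing's top. Fixed to the panel: it does not move with the key. Key tops are flat and level, 30 x 30 mm, each in a 2 mm high black frame of 44 x 44 mm. The latched key's top is 4 mm lower than this.
- place_2 (a point): key place 2 of 4, counted from the panel's +y end (robot's left): centre of the top face of a key standing fully up there, 16 mm above the casing's top. Fixed to the panel: it does not move with the key. Key tops are flat and level, 30 x 30 mm, each in a 2 mm high black frame of 44 x 44 mm. The latched key's top is 4 mm lower than this.
- place_3 (a point): key place 3 of 4, counted from the panel's +y end (robot's left): centre of the top face of a key standing fully up there, 16 mm above the casing's top. Fixed to the panel: it does not move with the key. Key tops are flat and level, 30 x 30 mm, each in a 2 mm high black frame of 44 x 44 mm. The latched key's top is 4 mm lower than this.
- place_4 (a point): key place 4 of 4, counted from the panel's +y end (robot's left): centre of the top face of a key standing fully up there, 16 mm above the casing's top. Fixed to the panel: it does not move with the key. Key tops are flat and level, 30 x 30 mm, each in a 2 mm high black frame of 44 x 44 mm. The latched key's top is 4 mm lower than this.
- key_a (a joint): how far key a is down, m: 0 up, 0.010 home. Its place in the row is not told and changes from run to run. It starts free and up. A free key gives from 2 N, then 0.6 N per mm; more than 0.007 down counts as pressed in. The latched key is held at 0.004, gives from about 4.4 N; pressed beyond 0.007 (6.5 N; home 8 N) its catch lets go and it springs up when the finger leaves.
- key_b (a joint): how far key b is down, m: 0 up, 0.010 home. Its place in the row is not told and changes from run to run. It starts free and up. A free key gives from 2 N, then 0.6 N per mm; more than 0.007 down counts as pressed in. The latched key is held at 0.004, gives from about 4.4 N; pressed beyond 0.007 (6.5 N; home 8 N) its catch lets go and it springs up when the finger leaves.
- key_c (a joint): how far key c is down, m: 0 up, 0.010 home. Its place in the row is not told and changes from run to run. This is the key that starts latched. A free key gives from 2 N, then 0.6 N per mm; more than 0.007 down counts as pressed in. The latched key is held at 0.004, gives from about 4.4 N; pressed beyond 0.007 (6.5 N; home 8 N) its catch lets go and it springs up when the finger leaves.
- key_d (a joint): how far key d is down, m: 0 up, 0.010 home. Its place in the row is not told and changes from run to run. It starts free and up. A free key gives from 2 N, then 0.6 N per mm; more than 0.007 down counts as pressed in. The latched key is held at 0.004, gives from about 4.4 N; pressed beyond 0.007 (6.5 N; home 8 N) its catch lets go and it springs up when the finger leaves.
- vial: small capped glass vial, 26 mm across, 42 mm tall, standing on the rear shelf of the panel; origin at the centre of its underside. A bystander: leave it where it stands.
- calib_cup: white round cup of calibration beads, closed, 36 mm across, 30 mm tall, standing on the rear shelf of the panel; origin at the centre of its underside. A bystander: leave it where it stands.
- tube_rack: white rack with clear test tubes, 50 x 150 mm, tubes reach 74 mm high, on the table to the left of the panel; origin at the centre of its underside. A bystander: leave it where it stands.
- beaker: open glass beaker, 64 mm across, 75 mm tall, on the table to the right of the panel; origin at the centre of its underside. A bystander: leave it where it stands.
- marker: pen lying on the table in front of the panel (robot's side), about 130 mm long, 13 mm thick; origin near its middle, underside. A bystander: leave it where it stands.
- dish: white square open dish, 80 x 80 x 22 mm, on the table to the right and front of the panel; origin at the centre of its underside. A bystander: leave it where it stands.
- tip_box: box of pipette tips, 82 x 122 x 62 mm, on the table at the robot's left; origin at the centre of its underside. A bystander: leave it where it stands.

How it is judged:
By the outcome, as a careful person would: the job done as asked, in the order asked, and still so for the second after the job is handed in, with the robot touching nothing.
It also fails if it takes over 64 s, if anything falls off the work surface, if the arm or the gripper's body presses on something with over 40 N, if the wrist force passes 120 N, or if a joint passes its speed limit or range.

## Working session

There is one attempt and no reset: what is moved stays moved. The work goes in short steps, Python scripts to look and compute and a tool call to move; the robot and the scene stay as the last step left them, time stands still between calls to the robot, and variables do not carry over. Pictures are saved under pics/ and viewed, about 8 in all and at most 12, crops included, and the job is handed in when it is done.

Besides the shell and the picture viewer there is one more tool, called after "Request:" by a JSON object that holds its "name" and its "arguments". play_rows: Moves the arm, as the interface text tells. Its arguments: {"type":"object","properties":{"plan":{"type":"array"},"newtons":{"type":"number"}},"required":["plan"]}

```bash
mkdir -p pics
cat > h.py <<'E'
import numpy as np, cv2
from bench import readout, eyes, bot
from scipy.spatial.transform import Rotation as R
def cam(name):
    c=eyes.get_calibration(name); s=readout.sense()
    if 'mount' in c:
        q=s['tool_rot']; T=np.eye(4); T[:3,:3]=R.from_quat([q[1],q[2],q[3],q[0]]).as_matrix(); T[:3,3]=s['eef_pos']
        W=T@np.array(c['mount'])
    else: W=np.array(c['world_from_camera'])
    return np.array(c['camera_matrix']),c['k1'],W
def slopes(K,k1,px):
    p=(np.asarray(px,float).reshape(-1,2)-K[:2,2][None])/[K[0,0],K[1,1]]
    return cv2.undistortPoints(np.asarray(px,float).reshape(-1,1,2),K,np.array([k1,0,0,0.])).reshape(-1,2)
def plane(C,px,z):
    K,k1,W=C; s=slopes(K,k1,px); d=np.c_[s,np.ones(len(s))]@W[:3,:3].T; o=W[:3,3]
    return o+d*((z-o[2])/d[:,2])[:,None]
def cloud(C,depth):
    K,k1,W=C; h,w=depth.shape; u,v=np.meshgrid(np.arange(w),np.arange(h))
    s=slopes(K,k1,np.c_[u.ravel(),v.ravel()]); P=np.c_[s,np.ones(len(s))]*depth.ravel()[:,None]
    return (P@W[:3,:3].T+W[:3,3]).reshape(h,w,3)
E
python3 - <<'E'
from h import *
print(readout.sense())
for n in ['scene','wrist']:
    C=cam(n); p,d=eyes.snapshot(n); np.savez('pics/%s0.npz'%n,p=p,d=d,K=C[0],k1=C[1],W=C[2])
    cv2.imwrite('pics/%s0.png'%n,p[:,:,::-1]); print(n,C[2].round(3).tolist())
E
```

```text
{'time_s': 0.0, 'q': array([ 0.0337723 ,  0.68999262, -0.19454136,  1.56633077,  0.15731002,
        0.90249279, -0.21513575]), 'qd': array([-0.00013223,  0.00162341, -0.0005205 ,  0.00057488, -0.00025213,
        0.00090508, -0.00023336]), 'effort': array([ 3.38560185e-04, -5.27571630e+01, -1.26686912e+00, -1.53434461e+01,
       -5.26333472e-02,  6.56995355e-03,  1.65937727e-04]), 'eef_pos': array([ 6.24373656e-01, -1.92844427e-05,  2.37908874e-01]), 'tool_rot': array([ 6.05989375e-05,  9.99999581e-01,  5.10376820e-05, -9.12468172e-04]), 'contact_force': array([ 0.20622841, -0.12921558, -0.31692237]), 'moment': array([-0.02581768, -0.02958194,  0.02594005]), 'gripper_width': 0.08803234800396006}
scene [[0.513, 0.49, -0.705, 1.456], [0.858, -0.312, 0.407, -0.393], [-0.021, -0.814, -0.581, 0.798], [0.0, 0.0, 0.0, 1.0]]
wrist [[1.0, 0.001, -0.002, 0.626], [0.0, -0.962, -0.274, 0.07], [-0.002, 0.274, -0.962, 0.386], [0.0, 0.0, 0.0, 1.0]]
```

View pics/scene0.png

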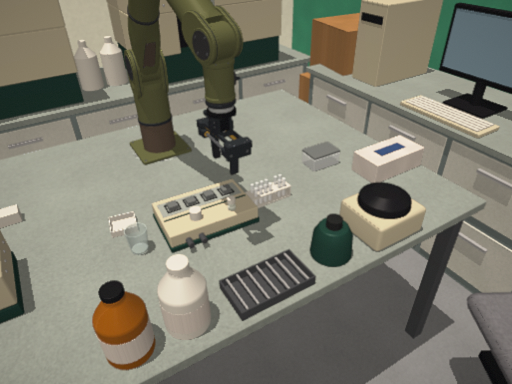

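View pics/wrist0.png

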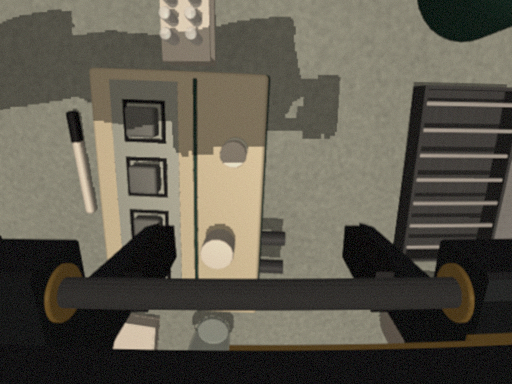

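The scene view shows the panel at about (205,212), with the rack behind it, the beaker and dish on the left of the picture, and the arm above the panel. In the wrist view, key frames 1–3 are at about (144,121), (147,177) and (149,225). Key 4 is hidden by a finger, the cup is at (217,253) and the vial at (233,152).

Run:
```python
from h import *
f=np.load('pics/wrist0.npz'); C=(f['K'],float(f['k1']),f['W']); X=cloud(C,f['d']); p=f['p']
for n,(u,v) in dict(k1=(143,121),k2=(146,178),k3=(148,222),shelf=(215,200),plate=(118,150),table=(330,200),casing=(187,120)).items(): print(n,X[v,u].round(4), 'med z',np.median(X[v-3:v+4,u-3:u+4,2]).round(4))
# dark frame blobs
g=cv2.cvtColor(p,cv2.COLOR_RGB2GRAY)
m=((g<45)).astype(np.uint8); m[:, :118]=0; m[:,172:]=0; m[:95]=0; m[206:]=0
cs,_=cv2.findContours(m,cv2.RETR_EXTERNAL,cv2.CHAIN_APPROX_NONE)
for c in cs:
    if cv2.contourArea(c)<300: continue
    r=cv2.minAreaRect(c); b=plane(C,cv2.boxPoints(r),0.062); print(r, b.mean(0).round(4), np.linalg.norm(b-np.roll(b,1,0),axis=1).round(4))
# casing top outline from height
Z=X[:,:,2]; mm=((Z>0.054)&(Z<0.066)).astype(np.uint8); mm[225:]=0
ys,xs=np.where(mm[:, :]); print(xs.min(),xs.max(),ys.min())
for v in (90,110,150,190,220):
    r=np.where(mm[v,:300])[0]; print(v,X[v,r.min(),:].round(4),X[v,r.max()].round(4))
for u in (110,150,200,250):
    r=np.where(mm[:,u])[0]; print(u,X[r.min(),u].round(4))
```

```text
k1 [0.5096 0.0519 0.0767] med z 0.0775
k2 [ 0.5077 -0.0062  0.0786] med z 0.078
k3 [ 0.5033 -0.0571  0.0746] med z 0.0738
shelf [ 0.5764 -0.0356  0.0621] med z 0.0619
plate [0.474  0.0208 0.0626] med z 0.062
table [ 0.7192 -0.0552  0.0016] med z 0.0018
casing [0.5504 0.0518 0.0617] med z 0.0616
((143.5, 120.5), (43.0, 41.0), 90.0) [0.5045 0.0512 0.062 ] [0.0446 0.0427 0.0442 0.0443]
89 510 0
90 [0.4512 0.083  0.0594] [0.6335 0.0817 0.0574]
110 [0.4509 0.0628 0.0599] [0.6326 0.0616 0.0584]
150 [0.4474 0.0202 0.0583] [0.6296 0.0201 0.0606]
190 [ 0.4471 -0.0244  0.0612] [ 0.6276 -0.0247  0.0594]
220 [ 0.4451 -0.0606  0.0607] [ 0.6265 -0.0611  0.0577]
110 [0.4738 0.1043 0.0592]
150 [0.5147 0.1027 0.0585]
200 [0.5674 0.1521 0.0557]
250 [0.6162 0.0973 0.0578]
```

Request:
{"name": "play_rows", "arguments": {"plan": [[-2.4, 1.0, 0, 0, 0, 0, 0], [-2.4, 1.0, 0, 0, 0, 0, 0], [-2.4, 1.0, 0, 0, 0, 0, 0], [-2.4, 1.0, 0, 0, 0, 0, 0], [-2.4, 1.1, 0, 0, 0, 0, 0], [0, 0, -2.5, 0, 0, 0, 0], [0, 0, -2.5, 0, 0, 0, 0], [0, 0, -2.5, 0, 0, 0, 0], [0, 0, -2.5, 0, 0, 0, 0], [0, 0, -2.5, 0, 0, 0, 0], [0, 0, 0, 0, 0, 0, 0], [0, 0, 0, 0, 0, 0, 0]], "newtons": 10}}

```text
time_s: 1.6
eef_pos: [0.5053, 0.0511, 0.1143]
tool_rot: [-0.0, 1.0, 0.0, 0.0]
contact_force: [0.1, -0.6, -0.2]
gripper_width: 0.0006
```

Run:
```python
from h import *
s=readout.sense(); print(s['time_s'],s['eef_pos'],s['contact_force'],s['gripper_width'])
C=cam('wrist'); p,d=eyes.snapshot('wrist'); np.savez('pics/wrist1.npz',p=p,d=d,K=C[0],k1=C[1],W=C[2])
S=cam('side'); q,_=eyes.snapshot('side'); cv2.imwrite('pics/both1.png',np.hstack([cv2.resize(p,(400,300)),cv2.resize(q,(400,300))])[:,:,::-1])
```

```text
1.6 [0.50532853 0.05110651 0.1142656 ] [ 0.11097057 -0.60878821 -0.24616943] 0.0005537627892338739
```

View pics/both1.png

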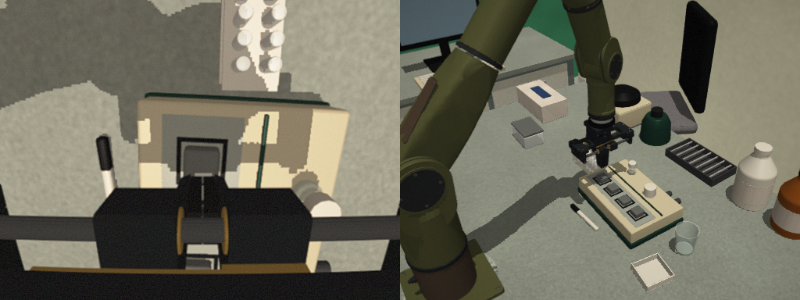

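Left half: the closed fingertips stand over key frame 1, at about (203,160). Right half: the side view shows keys 2–4 free ahead, at about (617,187), (627,199) and (638,213). Next I tap key 1.

Request:
{"name": "play_rows", "arguments": {"plan": [[0, 0, -1.2, 0, 0, 0, 0], [0, 0, -1.2, 0, 0, 0, 0], [0, 0, -0.8, 0, 0, 0, 0], [0, 0, -0.3, 0, 0, 0, 0], [0, 0, -0.2, 0, 0, 0, 0], [0, 0, -0.2, 0, 0, 0, 0], [0, 0, 0, 0, 0, 0, 0], [0, 0, 0, 0, 0, 0, 0]]}}

```text
time_s: 2.7
eef_pos: [0.505, 0.051, 0.075]
tool_rot: [-0.0, 1.0, 0.0, 0.0]
contact_force: [-1.2, 0.2, 2.5]
gripper_width: 0.0002
```

Key 1 pushes back with 2.5 N at 0.075, so it is up. Key 2 next.

Request:
{"name": "play_rows", "arguments": {"plan": [[0, 0, 1.0, 0, 0, 0, 0], [0, 0, 1.0, 0, 0, 0, 0], [-0.1, -2.0, 0, 0, 0, 0, 0], [-0.1, -2.0, 0, 0, 0, 0, 0], [-0.1, -2.0, 0, 0, 0, 0, 0], [0, 0, 0, 0, 0, 0, 0], [0, 0, -1.0, 0, 0, 0, 0], [0, 0, -0.6, 0, 0, 0, 0], [0, 0, -0.2, 0, 0, 0, 0], [0, 0, -0.2, 0, 0, 0, 0], [0, 0, 0, 0, 0, 0, 0], [0, 0, 0, 0, 0, 0, 0]]}}

```text
time_s: 4.2
eef_pos: [0.5021, -0.0087, 0.0749]
tool_rot: [-0.0, 1.0, 0.0, 0.0]
contact_force: [-1.8, 1.3, 2.4]
gripper_width: 0.0005
```

Request:
{"name": "play_rows", "arguments": {"plan": [[0, 0, 1.0, 0, 0, 0, 0], [0, 0, 1.0, 0, 0, 0, 0], [-0.1, -2.0, 0, 0, 0, 0, 0], [-0.1, -2.0, 0, 0, 0, 0, 0], [-0.1, -2.0, 0, 0, 0, 0, 0], [0, 0, 0, 0, 0, 0, 0], [0, 0, -1.0, 0, 0, 0, 0], [0, 0, -0.6, 0, 0, 0, 0], [0, 0, -0.2, 0, 0, 0, 0], [0, 0, -0.2, 0, 0, 0, 0], [0, 0, 0, 0, 0, 0, 0], [0, 0, 0, 0, 0, 0, 0]]}}

```text
time_s: 5.7
eef_pos: [0.4991, -0.069, 0.0748]
tool_rot: [0.0, 1.0, -0.0, 0.0]
contact_force: [0.8, 0.2, -0.6]
gripper_width: 0.0005
```

Request:
{"name": "play_rows", "arguments": {"plan": [[0, 0, 1.0, 0, 0, 0, 0], [0, 0, 1.0, 0, 0, 0, 0], [-0.1, -2.0, 0, 0, 0, 0, 0], [-0.1, -2.0, 0, 0, 0, 0, 0], [-0.1, -2.0, 0, 0, 0, 0, 0], [0, 0, 0, 0, 0, 0, 0], [0, 0, -1.0, 0, 0, 0, 0], [0, 0, -0.6, 0, 0, 0, 0], [0, 0, -0.2, 0, 0, 0, 0], [0, 0, -0.2, 0, 0, 0, 0], [0, 0, 0, 0, 0, 0, 0], [0, 0, 0, 0, 0, 0, 0]]}}

```text
time_s: 7.2
eef_pos: [0.4961, -0.1287, 0.0749]
tool_rot: [-0.0, 1.0, 0.0, 0.0]
contact_force: [-1.8, 2.5, 2.1]
gripper_width: 0.0003
```

Keys 1, 2 and 4 push back at 0.075, and key 3 gives nothing there. I'll go back to key 3 and check that contact comes at about 0.072.

Request:
{"name": "play_rows", "arguments": {"plan": [[0, 0, 1.0, 0, 0, 0, 0], [0, 0, 1.0, 0, 0, 0, 0], [0.1, 2.0, 0, 0, 0, 0, 0], [0.1, 2.0, 0, 0, 0, 0, 0], [0.1, 2.0, 0, 0, 0, 0, 0], [0, 0, 0, 0, 0, 0, 0], [0, 0, -1.0, 0, 0, 0, 0], [0, 0, -0.6, 0, 0, 0, 0], [0, 0, -0.4, 0, 0, 0, 0], [0, 0, -0.35, 0, 0, 0, 0], [0, 0, 0, 0, 0, 0, 0], [0, 0, 0, 0, 0, 0, 0]]}}

```text
time_s: 8.7
eef_pos: [0.4987, -0.0695, 0.0715]
tool_rot: [0.0, 1.0, -0.0, -0.0]
contact_force: [-1.8, -1.7, 4.5]
gripper_width: 0.0004
```

Contact comes at about 0.072 with 4.5 N, so key 3 is the latched one. Now I press it home.

Request:
{"name": "play_rows", "arguments": {"plan": [[0, 0, -0.2, 0, 0, 0, 0], [0, 0, -0.2, 0, 0, 0, 0], [0, 0, -0.15, 0, 0, 0, 0], [0, 0, 0, 0, 0, 0, 0], [0, 0, 0, 0, 0, 0, 0]]}}

```text
time_s: 9.32
eef_pos: [0.4988, -0.0695, 0.0665]
tool_rot: [0.0, 1.0, -0.0, 0.0]
contact_force: [-1.8, -1.6, 9.5]
gripper_width: 0.0006
```

Request:
{"name": "play_rows", "arguments": {"plan": [[0, 0, -0.08, 0, 0, 0, 0], [0, 0, 0, 0, 0, 0, 0], [0, 0, 0, 0, 0, 0, 0]]}}

```text
time_s: 9.7
eef_pos: [0.4988, -0.0696, 0.0663]
tool_rot: [0.001, 1.0, -0.0, 0.0]
contact_force: [-2.8, -1.6, 17.2]
gripper_width: 0.0002
```

Force jumped to 17 N while the tip barely moved, so the key is on its stop. I release it and then tap it lightly to check it came up.

Request:
{"name": "play_rows", "arguments": {"plan": [[0, 0, 0.5, 0, 0, 0, 0], [0, 0, 1.0, 0, 0, 0, 0], [0, 0, 1.0, 0, 0, 0, 0], [0, 0, 0, 0, 0, 0, 0], [0, 0, 0, 0, 0, 0, 0], [0, 0, -1.0, 0, 0, 0, 0], [0, 0, -0.4, 0, 0, 0, 0], [0, 0, -0.2, 0, 0, 0, 0], [0, 0, 0, 0, 0, 0, 0], [0, 0, 0, 0, 0, 0, 0]]}}

```text
time_s: 10.95
eef_pos: [0.4986, -0.0689, 0.074]
tool_rot: [-0.0, 1.0, 0.0, -0.0]
contact_force: [-1.5, 0.7, 3.5]
gripper_width: 0.0006
```

Request:
{"name": "play_rows", "arguments": {"plan": [[0, 0, 1.5, 0, 0, 0, 0], [0, 0, 2.5, 0, 0, 0, 0], [0, 0, 2.5, 0, 0, 0, 0], [0, 0, 2.5, 0, 0, 0, 0], [0, 0, 2.5, 0, 0, 0, 0], [0, 0, 2.5, 0, 0, 0, 0], [0, 5, 2, 0, 0, 0, 0], [0, 5, 2, 0, 0, 0, 0], [0, 5, 0, 0, 0, 0, 0], [0, 0, 0, 0, 0, 0, 0], [0, 0, 0, 0, 0, 0, 0]]}}

```text
time_s: 12.32
eef_pos: [0.4989, 0.0802, 0.2544]
tool_rot: [0.0, 1.0, -0.0, 0.0]
contact_force: [0.0, -0.7, -0.6]
gripper_width: 0.0005
```

Run:
```python
from h import *
ims=[]
for n in ('scene','side'):
    C=cam(n); p,d=eyes.snapshot(n); X=cloud(C,d)
    for k,(x,y) in enumerate([(.505,.051),(.502,-.009),(.499,-.069),(.496,-.129)],1):
        m=(abs(X[...,0]-x)<.009)&(abs(X[...,1]-y)<.009)&(X[...,2]>.055)&(X[...,2]<.09); print(n,k,m.sum(),np.median(X[...,2][m]).round(4))
    uv=(slice(150,280),slice(90,310)) if n=='scene' else (slice(170,384),slice(190,420))
    ims.append(cv2.resize(p[uv],(400,300),interpolation=cv2.INTER_CUBIC))
cv2.imwrite('pics/end.png',np.hstack(ims)[:,:,::-1]); print(readout.sense()['contact_force'])
```

```text
scene 1 19 0.075
scene 2 18 0.0745
scene 3 20 0.0753
scene 4 20 0.0749
side 1 34 0.0746
side 2 41 0.075
side 3 44 0.0751
side 4 51 0.0751
[ 0.10589181 -0.85145235  0.11269517]
```

View pics/end.png

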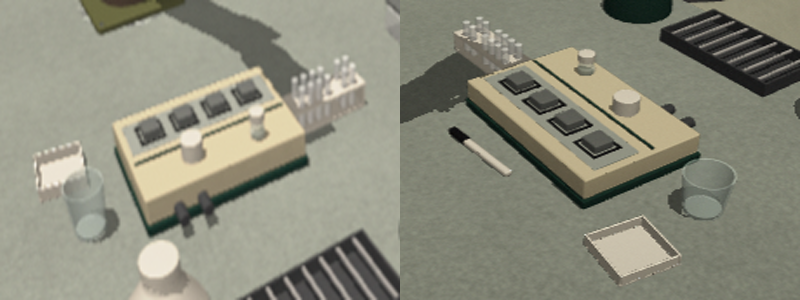

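All four keys stand level in both views: (150,130) to (246,92) on the left, (520,83) to (598,143) on the right. The vial, cup, rack, beaker, pen and dish look untouched.

```bash
python3 -c "
from bench import bot; print(bot.sign_off())"
```

```text
the job is handed in; nothing more can be done
None
```

The latched key was at place 3. I pressed it home and it sprang back up, so all four keys are now up, and the job is handed in.

- **Finding it:** I tapped all four keys with the closed fingertips, going about 1 mm into a free key. Keys 1, 2 and 4 pushed back with 2.1–2.5 N at a height of 0.075 m. Key 3 gave nothing there and only met the fingers at about 0.072 m, with 4.5 N.
- **Pressing it:** I pressed key 3 until it stopped at 0.066 m. The force at the stop was 17 N, above the 8 N needed to reach home but well below the limits.
- **Last checks:** A light re-tap of key 3 gave 3.5 N at 0.074 m, which fits a free key standing up. Depth readings from two cameras put all four key tops within 1 mm of each other, at 0.0745–0.0753 m; the nominal height is 0.076 m.
- **Other objects:** The vial, cup, rack, beaker, pen and dish looked undisturbed in the final pictures. The tip box was outside those crops, but the arm never went near it. I judged this by eye and did not measure their positions.

The arm finished clear of everything at about 12.5 s, and none of the checks disagreed.

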